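# Line up finished abaci by size for inspection

### The arm

A 7-joint arm with a two-finger parallel gripper is mounted at the origin on the work surface. World frame = base frame: x ahead of the robot, y to its left, z up, the work surface at z = 0. Lengths are in m, angles in rad, forces in N, time in s.
With the tool pointing down it reaches from about 0.4 to 0.875 m from the base axis. Payload 4.4 kg.
Tool frame: the origin (TCP) lies midway between the tips of the shut fingers; the grasp point (between the pads) lies 19 mm behind it; z points along the fingers, y is the line along which they close (so a half turn about z gives the same grasp; the last joint's range is limited). The gripper opens to 85 mm and grips with 20 to 120 N. Pads are 22 mm wide; open, the fingers measure 114 mm over their backs; the gripper's body (76 mm by 85 mm) begins 54 mm behind the grasp point. The pads swing forward as they close: fully open they stand 13 mm farther back than shut.
Start: joints at [1.248, 0.628, 0.038, 1.517, -0.027, 0.996, -0.02], TCP at [0.165, -0.629, 0.231] pointing down, gripper open.
Joint ranges: [-3.06, 3.06], [-0.37, 2.12], [-1.25, 1.32], [0.18, 2.47], [-1.1, 4.24], [0.23, 1.98], [-2.94, 2.94]. Speed limits (rad/s): [2.57, 2.57, 3.14, 3.14, 3.14, 3.14, 3.14].

### API

Orientations are given as a 3x3 rotation matrix whose columns are the frame's x, y, z axes.
In Python, from station import read_state, optics, close_job gives the robot as it stands.
- The arm moves only by the tool move_arm, never from a script. Its argument "plan" is text: rows parted by semicolons, each of 7 numbers parted by spaces: the shift along the tool's x, y, z in m, then the turn, a rotation vector about the tool's x, y, z in rad, then the opening, from -1 (shut) to 1 (fully open). In form: dx dy dz wx wy wz hand; .... A call has 1 to 10 rows; each row shifts and turns the commanded pose from where the row before left it, along the tool's axes as they then stand; what a row does not reach is not made up. A row lasts 1/8 s, in which the tool goes at most 62.5 mm and 10.7 degrees, less where a joint would pass 70% of its speed; a pose out of reach is approached as far as the arm can. A call is refused whole if a number of a shift passes 0.0625 or a number of a turn 0.188, either way. A call with a gripper value outside its range is refused whole. The fingers move at their own pace and stop on an object; "newtons" is the grip in N (left out, the last holds). Time passes only in rows, so rows that do not move let the fingers close. It gives the time, the measured TCP pose, the force, the opening and the grip force at its end, in the units of the state.
- read_state(): the state, without advancing time (a new reading comes with each control period).
- optics.capture(name): name is "side" or "top"; returns a dict with "pixels" (384x512x3 uint8, red, green, blue), "range_z" (384x512 float32, m along the optical axis (not along the pixel's ray), 0 where there is no reading), "K" (3x3 intrinsics, pixels), "k1" (the pictures are not rectified: a ray, as slopes to the right and down, at radius r is drawn at 1 + k1 r^2 times it, then the intrinsics apply), "xyz" and "rotation" of the camera in the world. Camera axes: x right, y up, looking along -z (the intrinsics and any distortion apply to the point x, -y, -z); pixel columns grow to the right and rows downward; lengths in m; the calibration is good to about 2 mm. A picture is of the moment at which its call begins.
- close_job(): hands the job in; it is judged then, once.
The state is a dict: "time_s": time; "joints": joint angles; "joint_vel": joint speeds; "effort": joint torques, N m; "ee_pos": TCP position; "eef_rot": TCP orientation; "force": force on the tool from outside, world axes, zero at the start; "ft_torque": the same for the moment, N m; "finger_gap": finger opening in m; "gripper_force": force on a finger pad.
Only numpy, scipy, OpenCV 4.12 (cv2) and the standard library are available. Lean on these libraries where they do the work, as an engineer would, in place of code of your own. Each camera call takes 0.05 s, during which the arm holds its last target. There are 200 camera calls.

### The job

Line up the four finished abaci on the green pads of the black slab in order of size, one to a pad, the smallest next to the blue bead and the largest next to the yellow bead. Stand each one upright in the middle of its pad, lengthwise along the pad, and let go; never let one fall over on the way.

Things in the scene. Friction and masses are not known exactly. Their poses are not given: they have to be found in the camera images.
- abacus_3: The smallest of four finished abaci, with 3 rods: a pale wooden frame with blue and yellow beads, standing upright on the bench on its long bottom bar. A solid block for gripping: 50 mm long (own x), 28 mm thick (own y, the way to grip it from above), 46 mm high (z up). Origin: centre of its underside. Weighs 30 to 200 g. Front and back are alike.
- abacus_4: The second smallest of four finished abaci, with 4 rods: a pale wooden frame with blue and yellow beads, standing upright on the bench on its long bottom bar. A solid block for gripping: 66 mm long (own x), 28 mm thick (own y, the way to grip it from above), 60 mm high (z up). Origin: centre of its underside. Weighs 30 to 200 g. Front and back are alike.
- abacus_5: The second largest of four finished abaci, with 5 rods: a pale wooden frame with blue and yellow beads, standing upright on the bench on its long bottom bar. A solid block for gripping: 82 mm long (own x), 28 mm thick (own y, the way to grip it from above), 74 mm high (z up). Origin: centre of its underside. Weighs 30 to 200 g. Front and back are alike.
- abacus_6: The largest of four finished abaci, with 6 rods: a pale wooden frame with blue and yellow beads, standing upright on the bench on its long bottom bar. A solid block for gripping: 98 mm long (own x), 28 mm thick (own y, the way to grip it from above), 88 mm high (z up). Origin: centre of its underside. Weighs 30 to 200 g. Front and back are alike.
- pad_a: One of the four fixed flat green pads in a row on the black slab (end pad; the row runs a, b, c, d towards the pads' -y, about 80 mm apart). 106 mm long (own x, across the row), 44 mm wide (own y, along the row), 3 mm thick; origin: centre of its underside, which lies on the slab, 12 mm above the bench. The slab is 400 by 130 mm.
- pad_b: One of the four fixed flat green pads in a row on the black slab (inner pad; the row runs a, b, c, d towards the pads' -y, about 80 mm apart). 106 mm long (own x, across the row), 44 mm wide (own y, along the row), 3 mm thick; origin: centre of its underside, which lies on the slab, 12 mm above the bench. The slab is 400 by 130 mm.
- pad_c: One of the four fixed flat green pads in a row on the black slab (inner pad; the row runs a, b, c, d towards the pads' -y, about 80 mm apart). 106 mm long (own x, across the row), 44 mm wide (own y, along the row), 3 mm thick; origin: centre of its underside, which lies on the slab, 12 mm above the bench. The slab is 400 by 130 mm.
- pad_d: One of the four fixed flat green pads in a row on the black slab (end pad; the row runs a, b, c, d towards the pads' -y, about 80 mm apart). 106 mm long (own x, across the row), 44 mm wide (own y, along the row), 3 mm thick; origin: centre of its underside, which lies on the slab, 12 mm above the bench. The slab is 400 by 130 mm.
- bead_blue: Large blue bead, 32 mm across and 14 mm high, fixed flat on the black slab at one end of the row of pads (which end changes), about 58 mm beyond the centre of the end pad: marks the end for the smallest abacus. Origin: centre of its underside.
- bead_yellow: Large yellow bead, same size as the blue one, fixed at the other end of the row: marks the end for the largest abacus. Origin: centre of its underside.
Not all that is in view belongs to the job. What is shaped like the abacus_5 but purple or red is not meant.

How it is judged:
By the outcome, as a careful person would: the job done as asked, in the order asked, and still so for the second after the job is handed in, with the robot touching nothing.
It also fails if it takes over 106 s, if anything falls off the work surface, if the arm or the gripper's body presses on something with over 40 N, if the wrist force passes 120 N, or if a joint passes its speed limit or range.

## Working session

There is one attempt and no reset: what is moved stays moved. The work goes in short steps, Python scripts to look and compute and a tool call to move; the robot and the scene stay as the last step left them, time stands still between calls to the robot, and variables do not carry over. Pictures are saved under pics/ and viewed, at most 14 in all, crops included, and the job is handed in when it is done.

Besides the shell and the picture viewer there is one more tool, called after ">>>" as name(argument=value, ...) on one line, values as JSON. move_arm: Moves the arm, as the interface text tells. Its arguments: {"type":"object","properties":{"plan":{"type":"string"},"newtons":{"type":"number"}},"required":["plan"]}

```bash
mkdir -p pics
cat > h.py <<'E'
import numpy as np, cv2
from station import read_state, optics, close_job
def cap(n):
    c=optics.capture(n); np.savez('%s.npz'%n,**c); return c
def load(n): return dict(np.load('%s.npz'%n))
def rays(c,uv):
    K=c['K']; uv=np.asarray(uv,float).reshape(-1,1,2)
    k1=float(c['k1']); d=(uv[:,0]-K[[0,1],[2,2]])/K[[0,1],[0,1]]
    s=d.copy()
    for _ in range(20): s=d/(1+k1*(s**2).sum(1,keepdims=True))
    v=np.c_[s[:,0],-s[:,1],-np.ones(len(s))]
    return v@np.asarray(c['rotation']).T
def onplane(c,uv,z):
    r=rays(c,uv); o=np.asarray(c['xyz']); return o+r*((z-o[2])/r[:,2])[:,None]
def cloud(c):
    v,u=np.mgrid[0:384,0:512]; r=rays(c,np.c_[u.ravel(),v.ravel()])
    return (np.asarray(c['xyz'])+r*c['range_z'].reshape(-1,1)).reshape(384,512,3)
E
python3 - <<'E'
from h import *
for n in('top','side'):
    c=cap(n); cv2.imwrite('pics/%s0.png'%n,c['pixels'][:,:,::-1]); print(n,c['K'],c['k1'],c['xyz'],c['rotation'])
s=read_state(); print(s['ee_pos'],s['eef_rot'],s['finger_gap'])
E
```

```text
top [[456.44123534   0.         253.31327794]
 [  0.         456.44123534 191.52938113]
 [  0.           0.           1.        ]] -0.014600219694124084 [ 0.30574462 -0.0089396   1.13505512] [[ 0.02759906  0.99355353 -0.1099531 ]
 [-0.99955142  0.02615007 -0.01459883]
 [-0.01162944  0.11030669  0.99382956]]
side [[499.88240876   0.         241.87836957]
 [  0.         499.88240876 197.3031348 ]
 [  0.           0.           1.        ]] -0.10757525618601461 [0.06590002 0.69761829 1.01537055] [[-0.8870824   0.3537866  -0.29651281]
 [-0.46149812 -0.69391959  0.55271611]
 [-0.01021249  0.62714484  0.77883571]]
[ 0.16496726 -0.6281452   0.23048325] [[ 9.67214542e-01  2.53960299e-01 -4.42795550e-04]
 [ 2.53960684e-01 -9.67213169e-01  1.63006335e-03]
 [-1.43063127e-05 -1.68907363e-03 -9.99998573e-01]] 0.0856023142255791
```

View pics/top0.png

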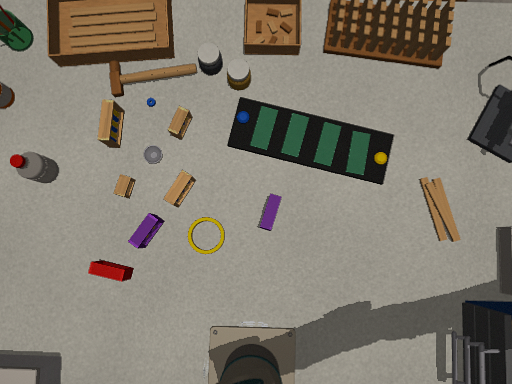

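View pics/side0.png

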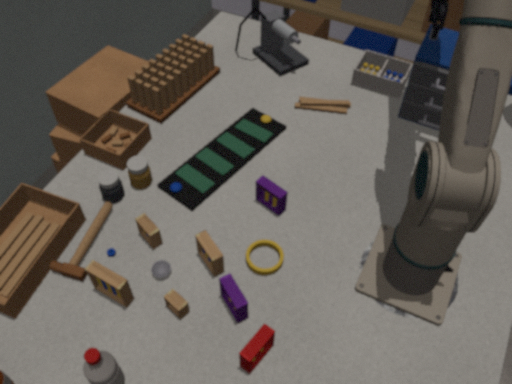

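The top view shows the abaci at about (111,123), (180,122), (124,186) and (180,188). The slab spans (230..393, 98..183), with the blue bead at (243,117) and the yellow at (381,158). The purple and red blocks are decoys. The side view shows the same layout.

```bash
cat > m.py <<'E'
from h import *
def rect(P):
    (c,(w,h),a)=cv2.minAreaRect((P[:,:2]*1000).astype(np.float32))
    if w<h: w,h,a=h,w,a+90
    return np.round(c,1),round(w,1),round(h,1),round((a+90)%180-90,1)
def abaci(n,ROI=None):
    c=load(n); X=cloud(c); hsv=cv2.cvtColor(c['pixels'],cv2.COLOR_RGB2HSV)
    ok=(c['range_z']>0)&(X[...,2]>.03)&(X[...,2]<.13)&(X[...,0]>.3)&(X[...,0]<.75)&(X[...,1]<.42)&(X[...,1]>-.35)
    H,S,V=[hsv[...,i] for i in range(3)]
    wood=ok&(H>8)&(H<25)&(S>50)&(V>60)
    m=wood.astype(np.uint8)
    k,l,st,ce=cv2.connectedComponentsWithStats(m)
    for i in range(1,k):
        if st[i,4]<40: continue
        P=X[l==i]; zt=np.percentile(P[:,2],90); T=P[P[:,2]>zt-.006]
        print(n,ce[i].round(),st[i,4],'ztop %.1f'%(np.median(T[:,2])*1000),rect(T))
def slab(n):
    c=load(n); X=cloud(c); hsv=cv2.cvtColor(c['pixels'],cv2.COLOR_RGB2HSV); H,S,V=[hsv[...,i] for i in range(3)]
    reg=(X[...,0]>.3)&(X[...,0]<.7)&(X[...,1]>-.4)&(X[...,1]<.1)
    for nm,m,z,a in(('pad',(H>60)&(H<95)&(S>60)&(V>40),.015,200),('blue',(H>105)&(H<125)&(S>120),.026,40),('yel',(H>18)&(H<35)&(S>150)&(V>120),.026,40)):
        m=(m&reg).astype(np.uint8)
        k,l,st,ce=cv2.connectedComponentsWithStats(m)
        for i in range(1,k):
            if st[i,4]<a: continue
            zz=np.median(X[l==i][:,2]); v,u=np.nonzero(l==i)
            P=onplane(c,np.c_[u,v],zz)
            print(n,nm,ce[i].round(),st[i,4],'z %.1f'%(zz*1000),rect(P))
if __name__=='__main__':
    for n in('top','side'): abaci(n); slab(n)
    for n in('top',):
        c=load(n); X=cloud(c); print('bench z',np.median(X[280:310,150:350,2]), X[280:310,150:350,2].std())
E
python3 m.py
```

```text
top [240.  79.] 100 ztop 50.1 (array([708.8,  50.2]), 56.2, 36.1, -82.3)
top [106. 120.] 544 ztop 89.1 (array([583.8, 360.6]), 98.6, 29.6, -3.0)
top [178. 120.] 313 ztop 61.0 (array([594.8, 194.1]), 66.2, 29.0, -22.5)
top [177. 187.] 418 ztop 74.7 (array([429.3, 185.1]), 81.6, 28.7, -31.4)
top [122. 185.] 240 ztop 46.8 (array([433.5, 325.1]), 49.4, 28.6, -16.9)
top pad [264. 127.] 753 z 15.9 (array([592.3, -13.7]), 106.4, 45.2, -14.3)
top pad [294. 134.] 756 z 15.7 (array([576. , -91.5]), 106.4, 45.1, -14.7)
top pad [327. 144.] 765 z 15.5 (array([ 555.1, -172.9]), 106.4, 45.5, -14.3)
top pad [358. 152.] 782 z 15.4 (array([ 534.6, -249.3]), 106.4, 46.2, -9.3)
top blue [243. 117.] 135 z 25.0 (array([615.5,  38.9]), 32.1, 30.5, -42.8)
top yel [381. 158.] 117 z 25.2 (array([ 521.1, -303.4]), 27.7, 27.1, -0.1)
top yel [220. 231.] 85 z 20.8 (array([329.8,  86. ]), 58.2, 15.8, 13.4)
side [140. 175.] 153 ztop 51.5 (array([707.6,  63.5]), 54.7, 29.5, 44.6)
side [148. 227.] 354 ztop 59.2 (array([592.8, 193.7]), 69.4, 29.2, -22.6)
side [209. 248.] 481 ztop 73.3 (array([428.8, 185.9]), 85.9, 29.1, -31.1)
side [106. 276.] 668 ztop 88.0 (array([581.9, 359.8]), 99.9, 30.5, -2.9)
side [176. 300.] 307 ztop 45.9 (array([433.2, 324.5]), 52.8, 27.8, -16.5)
side pad [254. 130.] 453 z 14.1 (array([ 533.1, -250.7]), 111.6, 50.5, -8.6)
side pad [235. 144.] 496 z 14.2 (array([ 553.8, -174.1]), 111.7, 50.6, -14.4)
side pad [214. 161.] 524 z 14.2 (array([574.4, -93.1]), 110.8, 49.6, -14.7)
side pad [195. 178.] 576 z 14.2 (array([591. , -15.2]), 111.7, 49.7, -14.2)
side blue [175. 187.] 129 z 20.6 (array([616.2,  38.5]), 38.8, 35.5, -39.0)
side yel [265. 118.] 40 z 25.1 (array([ 518.8, -299.1]), 25.4, 21.7, -18.4)
side yel [267. 243.] 44 z 19.7 (array([327.6,  87.4]), 51.6, 12.3, 13.5)
bench z 0.0005641939904750259 0.08393274989788725
```

```bash
cat > p.py <<'E'
import sys
from h import *
from scipy.spatial.transform import Rotation as Ro
# args: waypoints "x,y,z,yawdeg,n,hand" (mm,deg); rows in groups of 10, starting at the measured pose
s=read_state(); p=np.array(s['ee_pos'])*1000; R=np.array(s['eef_rot'])
print('t',round(s['time_s'],2),'pose',p.round(1),'yaw',np.degrees(np.arctan2(R[1,0],R[0,0])).round(2),'F',np.round(s['force'],1),'gap',round(s['finger_gap']*1000,1))
rows=[]
def goal(yaw): 
    y=np.radians(yaw); return np.array([[np.cos(y),np.sin(y),0],[np.sin(y),-np.cos(y),0],[0,0,-1]])
for a in sys.argv[1:]:
    x,y,z,yaw,n,hand=map(float,a.split(',')); n=int(n)
    for k in range(n,0,-1):
        d=R.T@(np.array([x,y,z])-p)/k
        w=(Ro.from_matrix(R.T@goal(yaw))).as_rotvec()
        if abs(w[2])>2.8 and w[2]>0 and FLIP: w[2]-=2*np.pi
        w=w/k
        q=1 if k>1 else .1
        d=np.round(d/q)*q; w=np.round(w,2 if k>1 else 3)
        if abs(d).max()>62.5 or abs(w).max()>.187: print('BIG',a,d,w)
        p=p+R@d; R=R@Ro.from_rotvec(w).as_matrix()
        rows.append(' '.join('%g'%v for v in [*np.round(d/1000,4),*w,hand]))
for i in range(0,len(rows),10): print('; '.join(rows[i:i+10]))
E
sed -i 's/ and FLIP/ and 0/' p.py
python3 p.py 560,-250,220,100,10,1 593.8,193.9,160,157.5,10,1
```

```text
t 0.1 pose [ 165.  -628.1  230.5] yaw 14.71 F [-0.5 -0.5 -0.8] gap 85.6
0.048 -0.027 0.001 -0 -0 -0.15 1; 0.051 -0.019 0.001 -0 -0 -0.15 1; 0.054 -0.011 0.001 -0 -0 -0.15 1; 0.055 -0.003 0.001 -0 -0 -0.15 1; 0.054 0.005 0.001 -0 -0 -0.15 1; 0.053 0.013 0.001 -0 -0 -0.15 1; 0.05 0.021 0.001 -0 -0 -0.15 1; 0.047 0.028 0.001 -0 -0 -0.15 1; 0.042 0.035 0.001 -0 -0 -0.14 1; 0.0368 0.0406 0.0019 -0 -0.002 -0.149 1
0.043 0.011 0.006 -0 0 -0.1 1; 0.042 0.015 0.006 -0 0 -0.1 1; 0.04 0.019 0.006 -0 0 -0.1 1; 0.038 0.023 0.006 -0 0 -0.1 1; 0.035 0.027 0.006 -0 0 -0.1 1; 0.033 0.031 0.006 -0 0 -0.1 1; 0.029 0.034 0.006 -0 -0 -0.1 1; 0.026 0.036 0.006 -0 -0 -0.1 1; 0.022 0.039 0.006 -0 -0 -0.1 1; 0.0181 0.0403 0.0059 -0 -0 -0.103 1
```

>>> move_arm(plan="0.048 -0.027 0.001 0 0 -0.15 1; 0.051 -0.019 0.001 0 0 -0.15 1; 0.054 -0.011 0.001 0 0 -0.15 1; 0.055 -0.003 0.001 0 0 -0.15 1; 0.054 0.005 0.001 0 0 -0.15 1; 0.053 0.013 0.001 0 0 -0.15 1; 0.05 0.021 0.001 0 0 -0.15 1; 0.047 0.028 0.001 0 0 -0.15 1; 0.042 0.035 0.001 0 0 -0.14 1; 0.037 0.041 0.002 0 -0.002 -0.149 1", newtons=50)

```text
time_s: 1.35
ee_pos: [0.5615, -0.2493, 0.22]
eef_rot: [[-0.178, 0.984, -0.0], [0.984, 0.178, -0.002], [-0.002, -0.001, -1.0]]
force: [0.5, -0.4, -0.1]
finger_gap: 0.0854
gripper_force: 0.0
```

```bash
python3 p.py 593.8,193.9,160,157.5,10,1
```

```text
t 1.35 pose [ 561.5 -249.3  220. ] yaw 100.28 F [ 0.5 -0.4 -0.1] gap 85.4
0.043 0.011 0.006 -0 0 -0.1 1; 0.042 0.015 0.006 -0 0 -0.1 1; 0.04 0.019 0.006 -0 0 -0.1 1; 0.038 0.023 0.006 -0 0 -0.1 1; 0.035 0.027 0.006 -0 0 -0.1 1; 0.032 0.031 0.006 -0 0 -0.1 1; 0.029 0.034 0.006 -0 0 -0.1 1; 0.026 0.036 0.006 -0 0 -0.1 1; 0.022 0.039 0.006 -0 0 -0.1 1; 0.0182 0.0403 0.0051 -0.002 0.001 -0.099 1
```

>>> move_arm(plan="0.043 0.011 0.006 0 0 -0.1 1; 0.042 0.015 0.006 0 0 -0.1 1; 0.04 0.019 0.006 0 0 -0.1 1; 0.038 0.023 0.006 0 0 -0.1 1; 0.035 0.027 0.006 0 0 -0.1 1; 0.032 0.031 0.006 0 0 -0.1 1; 0.029 0.034 0.006 0 0 -0.1 1; 0.026 0.036 0.006 0 0 -0.1 1; 0.022 0.039 0.006 0 0 -0.1 1; 0.018 0.04 0.005 -0.002 0.001 -0.099 1")

```text
time_s: 2.6
ee_pos: [0.5947, 0.1936, 0.1598]
eef_rot: [[-0.924, 0.384, -0.001], [0.384, 0.924, -0.0], [0.0, -0.0, -1.0]]
force: [0.4, 0.5, -0.1]
finger_gap: 0.0853
gripper_force: 0.0
```

```bash
python3 p.py 593.8,193.9,24,157.5,5,1
```

```text
t 2.6 pose [594.7 193.6 159.8] yaw 157.45 F [ 0.4  0.5 -0.1] gap 85.3
0 -0 0.027 -0 -0 -0 1; 0 -0 0.027 -0 -0 -0 1; 0 -0 0.027 -0 -0 -0 1; 0 -0 0.027 -0 -0 -0 1; 0.0009 -0 0.0278 -0 -0 -0.001 1
```

Descend and close.

>>> move_arm(plan="0 0 0.027 0 0 0 1; 0 0 0.027 0 0 0 1; 0 0 0.027 0 0 0 1; 0 0 0.027 0 0 0 1; 0.001 0 0.028 0 0 0 1; 0 0 0 0 0 0 -0.2; 0 0 0 0 0 0 -1; 0 0 0 0 0 0 -1; 0 0 0 0 0 0 -1; 0 0 0 0 0 0 -1")

```text
time_s: 3.85
ee_pos: [0.595, 0.1933, 0.0259]
eef_rot: [[-0.922, 0.387, 0.003], [0.387, 0.922, 0.001], [-0.002, 0.002, -1.0]]
force: [-0.2, 0.1, 6.4]
finger_gap: 0.0275
gripper_force: 50.1
```

```bash
python3 p.py 593.8,193.9,140,157.5,5,-1 575.2,-92.3,140,165.3,11,-1  575.2,-92.3,44,165.3,4,-1
```

```text
t 3.85 pose [595.  193.3  25.9] yaw 157.26 F [-0.2  0.1  6.4] gap 27.5
0 0 -0.023 0 0 -0 -1; 0 0 -0.023 0 0 -0 -1; 0 0 -0.023 0 0 -0 -1; 0.001 0 -0.023 0 0 -0 -1; 0.0001 0.0003 -0.0221 0.002 0.002 -0.004 -1; -0.008 -0.025 -0 -0 -0 -0.01 -1; -0.008 -0.025 -0 -0 -0 -0.01 -1; -0.008 -0.025 -0 -0 -0 -0.01 -1; -0.008 -0.025 -0 -0 -0 -0.01 -1; -0.007 -0.025 -0 -0 -0 -0.01 -1
-0.007 -0.025 -0 -0 -0 -0.01 -1; -0.007 -0.025 -0 -0 -0 -0.02 -1; -0.007 -0.025 -0 -0 -0 -0.01 -1; -0.006 -0.025 -0 -0 -0 -0.02 -1; -0.006 -0.025 -0 -0 -0 -0.01 -1; -0.0052 -0.026 -0 -0 -0 -0.016 -1; 0 0 0.024 -0 -0 -0 -1; 0 0 0.024 -0 -0 -0 -1; 0 0 0.024 -0 -0 -0 -1; 0 0 0.024 -0 -0 -0 -1
```

>>> move_arm(plan="0 0 -0.023 0 0 0 -1; 0 0 -0.023 0 0 0 -1; 0 0 -0.023 0 0 0 -1; 0.001 0 -0.023 0 0 0 -1; 0 0 -0.022 0 0 -0.004 -1; -0.008 -0.025 0 0 0 -0.01 -1; -0.008 -0.025 0 0 0 -0.01 -1; -0.008 -0.025 0 0 0 -0.01 -1; -0.008 -0.025 0 0 0 -0.01 -1; -0.007 -0.025 0 0 0 -0.01 -1")

```text
time_s: 5.1
ee_pos: [0.5836, 0.0614, 0.1385]
eef_rot: [[-0.942, 0.336, 0.0], [0.336, 0.942, -0.0], [-0.0, 0.0, -1.0]]
force: [-0.1, 0.2, -0.7]
finger_gap: 0.0273
gripper_force: 49.3
```

>>> move_arm(plan="-0.007 -0.025 0 0 0 -0.01 -1; -0.007 -0.025 0 0 0 -0.02 -1; -0.007 -0.025 0 0 0 -0.01 -1; -0.006 -0.025 0 0 0 -0.02 -1; -0.006 -0.025 0 0 0 -0.01 -1; -0.005 -0.026 0 0 0 -0.016 -1; 0 0 0.024 0 0 0 -1; 0 0 0.024 0 0 0 -1; 0 0 0.016 0 0 0 -1; 0 0 0 0 0 0 -1")

```text
time_s: 6.35
ee_pos: [0.5735, -0.0928, 0.0734]
eef_rot: [[-0.967, 0.254, -0.002], [0.254, 0.967, 0.0], [0.002, -0.0, -1.0]]
force: [-0.3, -0.8, -1.0]
finger_gap: 0.0277
gripper_force: 49.3
```

```bash
python3 p.py 575.7,-92.5,41.5,165.3,6,-1
python3 - <<'E'
from h import *
c=cap('side'); cv2.imwrite('pics/s1.png',cv2.resize(c['pixels'][90:250,120:320,::-1],None,fx=3,fy=3))
E
```

```text
t 6.35 pose [573.5 -92.8  73.4] yaw 165.3 F [-0.3 -0.8 -1. ] gap 27.7
-0 0 0.005 -0 -0 0 -1; -0 0 0.005 -0 -0 0 -1; -0.001 0 0.005 -0 -0 0 -1; -0 0 0.006 -0 -0 0 -1; -0.001 0 0.005 -0 -0 0 -1; -0.0001 0.0009 0.0059 -0 -0.002 0 -1
```

View pics/s1.png

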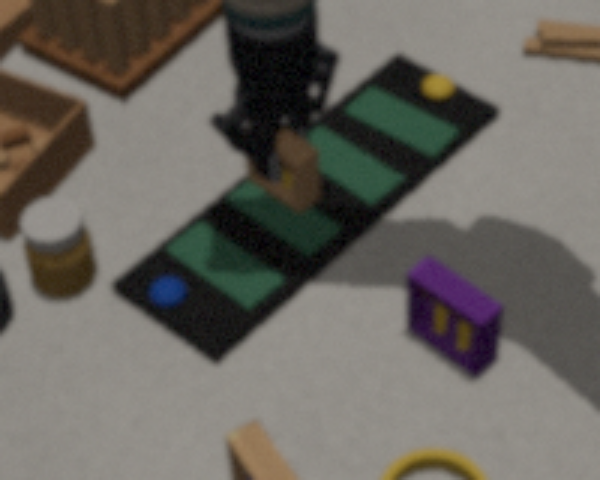

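The side crop shows abacus 4 held upright over pad b, at about crop (285,180). Next I lower it and release.

>>> move_arm(plan="0 0 0.005 0 0 0 -1; -0.001 0 0.006 0 0 0 -1; 0 0 0.006 0 0 0 -1; -0.001 0 0.006 0 0 0 -1; 0 0.001 0.006 0 -0.002 0 -1; 0 0 0.002 0 0 0 -1; 0 0 0.001 0 0 0 -1; 0 0 0 0 0 0 -1")

```text
time_s: 7.4
ee_pos: [0.5766, -0.0924, 0.0424]
eef_rot: [[-0.967, 0.254, 0.002], [0.254, 0.967, -0.0], [-0.002, 0.0, -1.0]]
force: [0.3, -0.4, -0.7]
finger_gap: 0.0273
gripper_force: 49.3
```

>>> move_arm(plan="0 0 0.001 0 0 0 -1; 0 0 0.001 0 0 0 -1; 0 0 0 0 0 0 -1")

```text
time_s: 7.78
ee_pos: [0.5767, -0.0925, 0.0408]
eef_rot: [[-0.967, 0.254, 0.003], [0.254, 0.967, -0.001], [-0.003, 0.0, -1.0]]
force: [-0.4, 0.2, 4.2]
finger_gap: 0.0272
gripper_force: 49.7
```

>>> move_arm(plan="0 0 0 0 0 0 0.25; 0 0 0 0 0 0 0.25; 0 0 0 0 0 0 0.25; 0 0 0 0 0 0 0.25; 0 0 -0.03 0 0 0 0.25; 0 0 -0.04 0 0 0 0.25; 0 0 -0.04 0 0 0 0.25")

```text
time_s: 8.65
ee_pos: [0.5761, -0.0923, 0.1513]
eef_rot: [[-0.967, 0.254, 0.002], [0.254, 0.967, -0.0], [-0.001, 0.0, -1.0]]
force: [0.7, 0.5, 0.9]
finger_gap: 0.0534
gripper_force: 0.0
```

```bash
python3 p.py 500,140,140,150,6,1 429,185.5,120,148.7,3,1 429,185.5,34,148.7,5,1
```

```text
t 8.65 pose [576.1 -92.3 151.3] yaw 165.3 F [0.7 0.5 0.9] gap 53.4
0.022 0.034 0.002 0 0 0.04 1; 0.023 0.033 0.002 0 0 0.05 1; 0.025 0.032 0.002 0 0 0.04 1; 0.027 0.031 0.002 0 0 0.05 1; 0.028 0.03 0.002 0 0 0.04 1; 0.029 0.029 0.0012 0.001 0.001 0.047 1; 0.028 0.001 0.007 -0 0 0.01 1; 0.028 0.001 0.006 -0 0 0.01 1; 0.0282 0.0011 0.007 -0 0 0.003 1; 0 0 0.017 -0 0 -0 1
0 0 0.017 -0 0 -0 1; 0 0 0.017 -0 0 -0 1; 0 0 0.017 -0 0 -0 1; 0.0001 0 0.018 -0 0 -0 1
```

>>> move_arm(plan="0.022 0.034 0.002 0 0 0.04 1; 0.023 0.033 0.002 0 0 0.05 1; 0.025 0.032 0.002 0 0 0.04 1; 0.027 0.031 0.002 0 0 0.05 1; 0.028 0.03 0.002 0 0 0.04 1; 0.029 0.029 0.001 0.001 0.001 0.047 1; 0.028 0.001 0.007 0 0 0.01 1; 0.028 0.001 0.006 0 0 0.01 1; 0.028 0.001 0.007 0 0 0.003 1; 0 0 0 0 0 0 1")

```text
time_s: 9.9
ee_pos: [0.4275, 0.1864, 0.1189]
eef_rot: [[-0.856, 0.516, -0.001], [0.516, 0.856, -0.001], [0.0, -0.001, -1.0]]
force: [-0.1, -0.3, -0.2]
finger_gap: 0.0854
gripper_force: 0.0
```

```bash
python3 p.py 429,185.5,34,148.7,4,1
python3 - <<'E'
from h import *
import m
cap('side');m.abaci('side')
cap('top');m.abaci('top')
E
```

```text
t 9.9 pose [427.5 186.4 118.9] yaw 148.91 F [-0.1 -0.3 -0.2] gap 85.4
-0 0 0.021 -0 -0 0 1; -0.001 0 0.021 -0 -0 0 1; -0 0 0.021 -0 -0 0 1; -0.0007 0.0001 0.0219 -0.001 -0 0.004 1
side [221. 154.] 98 ztop 73.8 (array([548.4, -91. ]), 30.2, 15.1, -54.5)
side [140. 176.] 180 ztop 54.3 (array([706.5,  62.2]), 51.7, 24.7, 50.6)
side [210. 249.] 518 ztop 73.5 (array([428.8, 185.5]), 83.2, 29.1, -31.6)
side [108. 278.] 777 ztop 87.9 (array([582.3, 360.2]), 100.1, 29.9, -2.5)
side [176. 301.] 322 ztop 46.2 (array([432.1, 324.7]), 51.2, 28.5, -17.1)
top [240.  79.] 126 ztop 51.9 (array([707.9,  49.8]), 56.5, 31.8, -79.6)
top [106. 119.] 527 ztop 89.1 (array([584. , 361.2]), 98.5, 29.9, -3.9)
top [296. 131.] 348 ztop 75.9 (array([575.9, -91.7]), 66.2, 27.4, -14.6)
top [118. 191.] 68 ztop 47.3 (array([417.1, 329.5]), 28.8, 17.3, 65.2)
```

>>> move_arm(plan="0 0 0.021 0 0 0 1; -0.001 0 0.021 0 0 0 1; 0 0 0.021 0 0 0 1; -0.001 0 0.022 0 0 0.004 1; 0 0 0 0 0 0 -0.2; 0 0 0 0 0 0 -1; 0 0 0 0 0 0 -1; 0 0 0 0 0 0 -1; 0 0 0 0 0 0 -1")

```text
time_s: 11.12
ee_pos: [0.4321, 0.1843, 0.035]
eef_rot: [[-0.852, 0.524, 0.003], [0.524, 0.852, -0.0], [-0.002, 0.001, -1.0]]
force: [-1.1, -0.4, 7.0]
finger_gap: 0.0277
gripper_force: 49.8
```

```bash
python3 p.py 435,180,170,150,5,-1 540,0,170,158,6,-1 554.5,-173.5,170,165.7,6,-1 554.5,-173.5,64,165.7,5,-1
```

```text
t 11.12 pose [432.1 184.3  35. ] yaw 148.42 F [-1.1 -0.4  7. ] gap 27.7
-0.001 -0 -0.027 0 0 -0.01 -1; -0.001 -0.001 -0.027 0 0 -0 -1; -0.001 -0 -0.027 0 0 -0.01 -1; -0.001 -0.001 -0.027 0 0 -0 -1; -0.001 -0 -0.027 0.001 0.002 -0.008 -1; -0.03 -0.017 0 0 0 -0.02 -1; -0.03 -0.018 0 0 0 -0.02 -1; -0.029 -0.018 0 0 0 -0.02 -1; -0.029 -0.019 0 0 0 -0.03 -1; -0.029 -0.02 0 0 0 -0.02 -1
-0.0279 -0.0209 0 0 0 -0.029 -1; -0.013 -0.026 -0 0 0 -0.02 -1; -0.013 -0.026 -0 0 0 -0.02 -1; -0.012 -0.026 -0 0 0 -0.02 -1; -0.011 -0.027 -0 0 0 -0.02 -1; -0.011 -0.027 -0 0 0 -0.03 -1; -0.0103 -0.0272 -0 0 0 -0.025 -1; 0 0 0.021 0 0 0 -1; 0 0 0.021 0 0 0 -1; 0 0 0.021 0 0 0 -1
0 0 0.021 0 0 0 -1; 0 0 0.022 0 0 0 -1
```

>>> move_arm(plan="-0.001 0 -0.027 0 0 -0.01 -1; -0.001 -0.001 -0.027 0 0 0 -1; -0.001 0 -0.027 0 0 -0.01 -1; -0.001 -0.001 -0.027 0 0 0 -1; -0.001 0 -0.027 0.001 0.002 -0.008 -1; -0.03 -0.017 0 0 0 -0.02 -1; -0.03 -0.018 0 0 0 -0.02 -1; -0.029 -0.018 0 0 0 -0.02 -1; -0.029 -0.019 0 0 0 -0.03 -1; -0.029 -0.02 0 0 0 -0.02 -1")

```text
time_s: 12.38
ee_pos: [0.5224, 0.0292, 0.1691]
eef_rot: [[-0.916, 0.4, -0.002], [0.4, 0.916, -0.001], [0.001, -0.001, -1.0]]
force: [-0.1, 0.5, -1.0]
finger_gap: 0.0276
gripper_force: 49.5
```

>>> move_arm(plan="-0.028 -0.021 0 0 0 -0.029 -1; -0.013 -0.026 0 0 0 -0.02 -1; -0.013 -0.026 0 0 0 -0.02 -1; -0.012 -0.026 0 0 0 -0.02 -1; -0.011 -0.027 0 0 0 -0.02 -1; -0.011 -0.027 0 0 0 -0.03 -1; -0.01 -0.027 0 0 0 -0.025 -1; 0 0 0.021 0 0 0 -1; 0 0 0.021 0 0 0 -1; 0 0 0.021 0 0 0 -1")

```text
time_s: 13.62
ee_pos: [0.5533, -0.1737, 0.1054]
eef_rot: [[-0.969, 0.247, -0.002], [0.247, 0.969, -0.0], [0.002, -0.001, -1.0]]
force: [0.1, -0.2, -1.1]
finger_gap: 0.0276
gripper_force: 49.6
```

```bash
python3 p.py 556.9,-174.1,51,165.7,6,-1;  python3 p.py 556.9,-174.1,51,165.7,6,-1 | head -1
```

```text
t 13.62 pose [ 553.3 -173.7  105.4] yaw 165.72 F [ 0.1 -0.2 -1.1] gap 27.6
-0.001 0 0.009 -0 -0 0 -1; -0.001 0 0.009 -0 -0 0 -1; -0 0 0.009 -0 -0 0 -1; -0.001 0 0.009 -0 -0 0 -1; -0 0 0.009 -0 -0 0 -1; -0.0007 0.0006 0.0094 -0.001 -0.002 0 -1
t 13.62 pose [ 553.3 -173.7  105.4] yaw 165.72 F [ 0.1 -0.2 -1.1] gap 27.6
```

>>> move_arm(plan="-0.001 0 0.009 0 0 0 -1; 0 0 0.009 0 0 0 -1; 0 0 0.009 0 0 0 -1; -0.001 0 0.009 0 0 0 -1; 0 0 0.009 0 0 0 -1; 0 0 0.008 0 0 0 -1; 0 0 0 0 0 0 -1; 0 0 0 0 0 0 -1")

```text
time_s: 14.62
ee_pos: [0.5558, -0.1739, 0.0532]
eef_rot: [[-0.969, 0.246, -0.001], [0.246, 0.969, -0.0], [0.001, -0.001, -1.0]]
force: [0.2, 0.4, -1.2]
finger_gap: 0.0272
gripper_force: 49.6
```

>>> move_arm(plan="-0.001 0 0.001 0 0 0 -1; 0 0 0.001 0 0 0 -1; 0 0 0.001 0 0 0 -1; 0 0 0.001 0 0 0 -1; 0 0 0 0 0 0 -1")

```text
time_s: 15.25
ee_pos: [0.5566, -0.1742, 0.0501]
eef_rot: [[-0.969, 0.246, -0.001], [0.246, 0.969, -0.001], [0.001, -0.002, -1.0]]
force: [-1.9, 0.4, 7.8]
finger_gap: 0.0274
gripper_force: 50.7
```

>>> move_arm(plan="0 0 -0.001 0 0 0 -1; 0 0 0 0 0 0 0.25; 0 0 0 0 0 0 0.25; 0 0 0 0 0 0 0.25; 0 0 0 0 0 0 0.25; 0 0 -0.03 0 0 0 0.25; 0 0 -0.04 0 0 0 0.25; 0 0 -0.05 0 0 0 0.25")

```text
time_s: 16.25
ee_pos: [0.556, -0.174, 0.1706]
eef_rot: [[-0.969, 0.246, -0.003], [0.246, 0.969, 0.0], [0.003, -0.001, -1.0]]
force: [1.7, -0.4, -0.9]
finger_gap: 0.0532
gripper_force: 0.0
```

```bash
python3 p.py 565,80,170,165,6,1 582.9,360.2,150,177,7,1 582.9,360.2,44,177,5,1
```

```text
t 16.25 pose [ 556.  -174.   170.6] yaw 165.76 F [ 1.7 -0.4 -0.9] gap 53.2
0.009 0.041 0 -0 -0 0 1; 0.009 0.041 0 -0 -0 0 1; 0.009 0.042 0 -0 -0 0 1; 0.009 0.041 0 -0 -0 0 1; 0.009 0.042 0 -0 -0 0.01 1; 0.0092 0.0413 0.0006 -0.001 -0.003 0.003 1; 0.008 0.039 0.003 0 -0 -0.03 1; 0.007 0.04 0.003 0 -0 -0.03 1; 0.005 0.04 0.003 0 -0 -0.03 1; 0.004 0.04 0.003 0 -0 -0.03 1
0.003 0.04 0.003 0 -0 -0.03 1; 0.002 0.04 0.003 0 -0 -0.03 1; 0.0012 0.0397 0.0021 0 -0 -0.029 1; -0 -0 0.021 0 -0 -0 1; -0 -0 0.021 0 -0 -0 1; -0 -0 0.021 0 -0 -0 1; -0 -0 0.021 0 -0 -0 1; -0 -0 0.022 0 -0 -0 1
```

>>> move_arm(plan="0.009 0.041 0 0 0 0 1; 0.009 0.041 0 0 0 0 1; 0.009 0.042 0 0 0 0 1; 0.009 0.041 0 0 0 0 1; 0.009 0.042 0 0 0 0.01 1; 0.009 0.041 0.001 -0.001 0 0.003 1; 0.008 0.039 0.003 0 0 -0.03 1; 0.007 0.04 0.003 0 0 -0.03 1; 0.005 0.04 0.003 0 0 -0.03 1; 0.004 0.04 0.003 0 0 -0.03 1")

```text
time_s: 17.5
ee_pos: [0.5766, 0.2412, 0.1568]
eef_rot: [[-0.99, 0.14, -0.001], [0.14, 0.99, 0.0], [0.001, -0.0, -1.0]]
force: [0.1, -0.5, 0.0]
finger_gap: 0.0853
gripper_force: 0.0
```

>>> move_arm(plan="0.003 0.04 0.003 0 0 -0.03 1; 0.002 0.04 0.003 0 0 -0.03 1; 0.001 0.04 0.002 0 0 -0.029 1; 0 0 0 0 0 0 1")

```text
time_s: 18.0
ee_pos: [0.5821, 0.3648, 0.1489]
eef_rot: [[-0.999, 0.048, -0.002], [0.047, 0.999, 0.004], [0.003, 0.004, -1.0]]
force: [0.9, -0.5, -0.0]
finger_gap: 0.0856
gripper_force: 0.0
```

```bash
python3 p.py 582.9,360.2,46,177,5,1
python3 - <<'E'
from h import *
import m
cap('side');m.abaci('side')
cap('top');m.abaci('top')
E
```

```text
t 18.0 pose [582.1 364.8 148.9] yaw 177.28 F [ 0.9 -0.5 -0. ] gap 85.6
-0 -0.001 0.021 0 -0 0 1; -0 -0.001 0.02 0 -0 0 1; -0 -0.001 0.021 0 -0 0 1; -0.001 -0.001 0.02 0 -0 0 1; -0.0003 -0.001 0.0209 0.004 -0.003 0.005 1
side [236. 131.] 446 ztop 88.7 (array([ 552.6, -172.1]), 82.6, 33.2, -15.5)
side [213. 150.] 364 ztop 74.4 (array([574.4, -90.1]), 67.8, 30.0, -14.3)
side [140. 176.] 192 ztop 52.9 (array([706.4,  62.2]), 50.9, 25.4, 49.3)
side [108. 278.] 757 ztop 88.0 (array([582. , 360.4]), 102.1, 29.6, -3.3)
side [176. 301.] 317 ztop 45.9 (array([431.8, 324.6]), 49.3, 28.5, -17.5)
top [240.  80.] 137 ztop 50.5 (array([709. ,  50.6]), 56.8, 34.6, -83.4)
top [296. 131.] 351 ztop 75.8 (array([576.2, -91.9]), 66.5, 27.5, -14.3)
top [331. 139.] 478 ztop 89.9 (array([ 553.8, -173. ]), 83.1, 28.0, -14.0)
```

>>> move_arm(plan="0 0 0.021 0 0 0 1; 0 0 0.02 0 0 0 1; 0 0 0.021 0 0 0 1; 0 0 0.02 0 0 0 1; 0 0 0.021 0 0 0.005 1; 0 0 0 0 0 0 1")

```text
time_s: 18.85
ee_pos: [0.5827, 0.3591, 0.0435]
eef_rot: [[-0.998, 0.058, -0.004], [0.058, 0.998, -0.002], [0.004, -0.002, -1.0]]
force: [-0.2, 1.0, 0.0]
finger_gap: 0.0853
gripper_force: 0.0
```

>>> move_arm(plan="0 0.001 0 0 0 0 -0.2; 0 0 0 0 0 0 -1; 0 0 0 0 0 0 -1; 0 0 0 0 0 0 -1; 0 0 0 0 0 0 -1")

```text
time_s: 19.48
ee_pos: [0.5844, 0.3613, 0.0468]
eef_rot: [[-0.998, 0.058, -0.0], [0.058, 0.998, 0.001], [0.0, 0.001, -1.0]]
force: [-0.1, -1.4, 3.1]
finger_gap: 0.0277
gripper_force: 54.4
```

```bash
python3 p.py 582.9,360,185,177,6,-1 580,60,185,174,10,-1 533.9,-250,185,171,10,-1 533.9,-250,85,171,4,-1
```

```text
t 19.48 pose [584.4 361.3  46.8] yaw 176.68 F [-0.1 -1.4  3.1] gap 27.7
0 -0 -0.023 0 -0 -0 -1; 0 -0 -0.023 0 -0 -0 -1; 0 -0 -0.023 0 -0 -0 -1; 0 -0 -0.023 0 -0 -0 -1; 0.001 -0.001 -0.023 0 -0 -0 -1; 0.0005 -0.0002 -0.0232 0.001 -0 -0.006 -1; -0.001 -0.03 -0 -0 -0 0.01 -1; -0.002 -0.03 -0 -0 -0 0 -1; -0.002 -0.03 -0 -0 -0 0.01 -1; -0.002 -0.03 -0 -0 -0 0 -1
-0.002 -0.03 -0 -0 -0 0.01 -1; -0.002 -0.03 -0 -0 -0 0 -1; -0.002 -0.03 -0 -0 -0 0.01 -1; -0.002 -0.03 -0 -0 -0 0 -1; -0.002 -0.03 -0 -0 -0 0.01 -1; -0.0032 -0.0293 -0 -0 -0 0.003 -1; 0.001 -0.031 0 -0 -0 0.01 -1; 0.001 -0.031 0 -0 -0 0 -1; 0.001 -0.031 0 -0 -0 0.01 -1; 0.001 -0.031 0 -0 -0 0 -1
0.001 -0.032 0 -0 -0 0.01 -1; 0 -0.031 0 -0 -0 0 -1; 0 -0.032 0 -0 -0 0.01 -1; 0 -0.031 0 -0 -0 0 -1; 0 -0.032 0 -0 -0 0.01 -1; 0.0005 -0.0314 0 -0 -0 0.002 -1; -0 0 0.025 -0 -0 0 -1; -0 0 0.025 -0 -0 0 -1; -0 0 0.025 -0 -0 0 -1; -0 0 0.025 -0 -0 0 -1
```

>>> move_arm(plan="0 0 -0.023 0 0 0 -1; 0 0 -0.023 0 0 0 -1; 0 0 -0.023 0 0 0 -1; 0 0 -0.023 0 0 0 -1; 0.001 -0.001 -0.023 0 0 0 -1; 0 0 -0.023 0.001 0 -0.006 -1; -0.001 -0.03 0 0 0 0.01 -1; -0.002 -0.03 0 0 0 0 -1; -0.002 -0.03 0 0 0 0.01 -1; -0.002 -0.03 0 0 0 0 -1")

```text
time_s: 20.72
ee_pos: [0.5827, 0.2389, 0.1853]
eef_rot: [[-0.997, 0.072, -0.0], [0.072, 0.997, -0.001], [0.0, -0.001, -1.0]]
force: [0.3, 0.4, -1.5]
finger_gap: 0.0274
gripper_force: 53.9
```

>>> move_arm(plan="-0.002 -0.03 0 0 0 0.01 -1; -0.002 -0.03 0 0 0 0 -1; -0.002 -0.03 0 0 0 0.01 -1; -0.002 -0.03 0 0 0 0 -1; -0.002 -0.03 0 0 0 0.01 -1; -0.003 -0.029 0 0 0 0.003 -1; 0.001 -0.031 0 0 0 0.01 -1; 0.001 -0.031 0 0 0 0 -1; 0.001 -0.031 0 0 0 0.01 -1; 0.001 -0.031 0 0 0 0 -1")

```text
time_s: 21.98
ee_pos: [0.562, -0.0634, 0.1855]
eef_rot: [[-0.992, 0.125, -0.0], [0.125, 0.992, -0.001], [0.0, -0.001, -1.0]]
force: [-1.0, 0.1, -1.1]
finger_gap: 0.0276
gripper_force: 53.9
```

>>> move_arm(plan="0.001 -0.032 0 0 0 0.01 -1; 0 -0.031 0 0 0 0 -1; 0 -0.032 0 0 0 0.01 -1; 0 -0.031 0 0 0 0 -1; 0 -0.032 0 0 0 0.01 -1; 0.001 -0.031 0 0 0 0.002 -1; 0 0 0 0 0 0 -1; 0 0 0.025 0 0 0 -1; 0 0 0.025 0 0 0 -1; 0 0 0.025 0 0 0 -1")

```text
time_s: 23.22
ee_pos: [0.5342, -0.2482, 0.1098]
eef_rot: [[-0.988, 0.155, -0.0], [0.155, 0.988, -0.0], [-0.0, -0.0, -1.0]]
force: [-0.0, -0.5, -0.6]
finger_gap: 0.0272
gripper_force: 53.9
```

```bash
python3 p.py 535,-250.2,65,171,7,-1
```

```text
t 23.23 pose [ 534.2 -248.2  109.8] yaw 171.08 F [-0.  -0.5 -0.6] gap 27.2
-0 -0 0.006 -0 0 0 -1; -0 -0 0.006 -0 0 0 -1; -0 -0 0.007 -0 0 0 -1; -0 -0 0.006 -0 0 0 -1; -0 -0.001 0.007 -0 0 0 -1; -0.001 -0 0.006 -0 0 0 -1; -0.0001 -0.0009 0.0068 -0 0 0.001 -1
```

>>> move_arm(plan="0 0 0.007 0 0 0 -1; 0 0 0.007 0 0 0 -1; 0 -0.001 0.007 0 0 0 -1; 0 0 0.007 0 0 0 -1; 0 -0.001 0.007 0 0 0 -1; -0.001 0 0.006 0 0 0 -1; 0 0 0.003 0 0 0 -1; 0 0 0 0 0 0 -1")

```text
time_s: 24.22
ee_pos: [0.5341, -0.2513, 0.0652]
eef_rot: [[-0.988, 0.156, -0.002], [0.156, 0.988, -0.0], [0.002, -0.001, -1.0]]
force: [0.1, 0.4, -0.9]
finger_gap: 0.0274
gripper_force: 53.9
```

>>> move_arm(plan="-0.001 0.001 0.001 0 0 0 -1; 0 0 0.001 0 0 0 -1; 0 0 0.001 0 0 0 -1; 0 0 0.001 0 0 0 -1; 0 0 0 0 0 0 -1")

```text
time_s: 24.85
ee_pos: [0.5353, -0.2506, 0.0618]
eef_rot: [[-0.988, 0.156, -0.001], [0.156, 0.988, -0.001], [0.001, -0.001, -1.0]]
force: [-1.1, -0.4, 2.6]
finger_gap: 0.0274
gripper_force: 54.1
```

Contact on the pad; release and go for abacus 3.

>>> move_arm(plan="0 0 0 0 0 0 0.25; 0 0 0 0 0 0 0.25; 0 0 0 0 0 0 0.25; 0 0 0 0 0 0 0.25; 0 0 -0.03 0 0 0 0.25; 0 0 -0.045 0 0 0 0.25; 0 0 -0.05 0 0 0 0.25; 0 0 0 0 0 0 0.25")

```text
time_s: 25.85
ee_pos: [0.5382, -0.2508, 0.1905]
eef_rot: [[-0.988, 0.156, 0.006], [0.156, 0.988, -0.003], [-0.007, -0.002, -1.0]]
force: [-0.7, -1.0, -1.5]
finger_gap: 0.0532
gripper_force: 0.0
```

```bash
python3 p.py 570,60,185,170,8,1 432.9,324.7,130,163,9,1 432.9,324.7,130,163,1,1
```

```text
t 25.85 pose [ 538.2 -250.8  190.5] yaw 171.01 F [-0.7 -1.  -1.5] gap 53.2
0.002 0.039 0.001 -0 0 0 1; 0.002 0.039 0.001 -0 0 0 1; 0.002 0.039 0 -0 0 0 1; 0.002 0.039 0.001 -0 0 0 1; 0.002 0.039 0 -0 0 0 1; 0.002 0.039 0.001 -0 0 0.01 1; 0.003 0.039 0 -0 0 0 1; 0.003 0.0389 0.0006 -0.002 0.007 0.008 1; 0.02 0.026 0.006 -0 -0 0.01 1; 0.02 0.026 0.006 -0 -0 0.01 1
0.021 0.026 0.006 -0 -0 0.01 1; 0.021 0.026 0.006 -0 -0 0.02 1; 0.021 0.025 0.006 -0 -0 0.01 1; 0.022 0.025 0.006 -0 -0 0.02 1; 0.022 0.025 0.006 -0 -0 0.01 1; 0.023 0.024 0.007 -0 -0 0.02 1; 0.0226 0.0243 0.0061 -0 -0 0.012 1; 0 -0 -0 -0 -0 -0 1
```

>>> move_arm(plan="0.002 0.039 0.001 0 0 0 1; 0.002 0.039 0.001 0 0 0 1; 0.002 0.039 0 0 0 0 1; 0.002 0.039 0.001 0 0 0 1; 0.002 0.039 0 0 0 0 1; 0.002 0.039 0.001 0 0 0.01 1; 0.003 0.039 0 0 0 0 1; 0.003 0.039 0.001 0 0 0.008 1; 0.02 0.026 0.006 0 0 0.01 1; 0.02 0.026 0.006 0 0 0.01 1")

```text
time_s: 27.1
ee_pos: [0.5361, 0.1196, 0.1681]
eef_rot: [[-0.981, 0.194, -0.003], [0.194, 0.981, -0.001], [0.002, -0.001, -1.0]]
force: [0.3, -0.3, -0.5]
finger_gap: 0.0857
gripper_force: 0.0
```

>>> move_arm(plan="0.021 0.026 0.006 0 0 0.01 1; 0.021 0.026 0.006 0 0 0.02 1; 0.021 0.025 0.006 0 0 0.01 1; 0.022 0.025 0.006 0 0 0.02 1; 0.022 0.025 0.006 0 0 0.01 1; 0.023 0.024 0.007 0 0 0.02 1; 0.023 0.024 0.006 0 0 0.012 1; 0 0 0 0 0 0 1; 0 0 0 0 0 0 1")

```text
time_s: 28.22
ee_pos: [0.4295, 0.3239, 0.1256]
eef_rot: [[-0.956, 0.293, -0.002], [0.293, 0.956, -0.002], [0.001, -0.003, -1.0]]
force: [0.3, 0.6, -0.0]
finger_gap: 0.0848
gripper_force: 0.0
```

```bash
python3 p.py 432.9,324.7,15,163,5,1
python3 - <<'E'
from h import *
import m
cap('side');m.abaci('side')
cap('top');m.abaci('top')
E
```

```text
t 28.23 pose [429.5 323.9 125.6] yaw 162.99 F [ 0.3  0.6 -0. ] gap 84.8
-0.001 0 0.022 -0 -0 -0 1; -0.001 0.001 0.022 -0 -0 -0 1; -0 0 0.022 -0 -0 -0 1; -0.001 0.001 0.022 -0 -0 -0 1; -0.0001 0.0001 0.0226 -0.003 -0.001 -0 1
side [246. 121.] 1001 ztop 102.5 (array([ 533.7, -249.8]), 99.4, 31.6, -8.3)
side [213. 150.] 362 ztop 74.4 (array([574.4, -90. ]), 68.3, 29.8, -15.0)
side [176. 301.] 305 ztop 46.0 (array([432. , 324.8]), 50.1, 28.5, -16.7)
top [239.  79.] 117 ztop 51.3 (array([708.3,  49.9]), 58.3, 35.0, -80.5)
top [296. 130.] 340 ztop 75.8 (array([576.3, -91.6]), 66.0, 27.3, -15.1)
top [331. 139.] 459 ztop 89.8 (array([ 553.4, -173. ]), 82.9, 28.1, -13.9)
top [365. 147.] 614 ztop 103.5 (array([ 535. , -250.5]), 98.9, 28.9, -8.5)
```

>>> move_arm(plan="-0.001 0 0.022 0 0 0 1; -0.001 0 0.022 0 0 0 1; 0 0 0.022 0 0 0 1; -0.001 0.001 0.022 0 0 0 1; 0 0 0.022 0 0 0 1; 0 0 0 0 0 0 -0.2; 0 0 0 0 0 0 -1; 0 0 0 0 0 0 -1; 0 0 0 0 0 0 -1; 0 0 0 0 0 0 -1")

```text
time_s: 29.58
ee_pos: [0.4333, 0.3254, 0.0173]
eef_rot: [[-0.956, 0.293, 0.0], [0.293, 0.956, 0.0], [-0.0, 0.001, -1.0]]
force: [-0.8, -0.7, 5.9]
finger_gap: 0.027
gripper_force: 50.3
```

```bash
python3 p.py 433,324.7,130,163,5,-1 530,140,130,163,7,-1 591.7,-14.4,130,165.7,6,-1 591.7,-14.4,50,165.7,4,-1
```

```text
t 29.57 pose [433.3 325.4  17.3] yaw 162.99 F [-0.8 -0.7  5.9] gap 27.0
0 -0 -0.023 0 0 -0 -1; 0 -0 -0.022 0 0 -0 -1; 0 -0 -0.023 0 0 -0 -1; 0 -0 -0.022 0 0 -0 -1; 0 -0.0006 -0.0227 0.001 0 -0 -1; -0.021 -0.021 0 -0 0 -0 -1; -0.021 -0.021 0 -0 0 -0 -1; -0.021 -0.021 0 -0 0 -0 -1; -0.021 -0.021 0 -0 0 -0 -1; -0.021 -0.021 0 -0 0 -0 -1
-0.021 -0.022 0 -0 0 -0 -1; -0.0208 -0.0213 0.0002 -0 0 -0 -1; -0.017 -0.022 0 -0 0 -0.01 -1; -0.017 -0.022 0 -0 0 -0.01 -1; -0.017 -0.022 0 -0 0 -0.01 -1; -0.017 -0.022 0 -0 0 -0.01 -1; -0.017 -0.022 0 -0 0 -0 -1; -0.0161 -0.022 0.0001 -0 0 -0.007 -1; 0 0 0.02 -0 0 -0 -1; 0 0 0.02 -0 0 -0 -1
0 0 0.02 -0 0 -0 -1; 0 0.0001 0.02 -0 0 -0 -1
```

>>> move_arm(plan="0 0 -0.023 0 0 0 -1; 0 0 -0.022 0 0 0 -1; 0 0 -0.023 0 0 0 -1; 0 0 -0.022 0 0 0 -1; 0 -0.001 -0.023 0 0 0 -1; -0.021 -0.021 0 0 0 0 -1; -0.021 -0.021 0 0 0 0 -1; -0.021 -0.021 0 0 0 0 -1; -0.021 -0.021 0 0 0 0 -1; -0.021 -0.021 0 0 0 0 -1")

```text
time_s: 30.82
ee_pos: [0.5024, 0.1919, 0.1295]
eef_rot: [[-0.956, 0.292, -0.001], [0.292, 0.956, -0.001], [0.001, -0.001, -1.0]]
force: [-0.8, -0.6, -1.2]
finger_gap: 0.0273
gripper_force: 49.6
```

>>> move_arm(plan="-0.021 -0.022 0 0 0 0 -1; -0.021 -0.021 0 0 0 0 -1; -0.017 -0.022 0 0 0 -0.01 -1; -0.017 -0.022 0 0 0 -0.01 -1; -0.017 -0.022 0 0 0 -0.01 -1; -0.017 -0.022 0 0 0 -0.01 -1; -0.017 -0.022 0 0 0 0 -1; -0.016 -0.022 0 0 0 -0.007 -1; 0 0 0.02 0 0 0 -1; 0 0 0.02 0 0 0 -1")

```text
time_s: 32.08
ee_pos: [0.5904, -0.014, 0.088]
eef_rot: [[-0.969, 0.247, -0.002], [0.247, 0.969, 0.0], [0.002, -0.0, -1.0]]
force: [-0.7, -0.2, -0.3]
finger_gap: 0.0272
gripper_force: 49.6
```

```bash
python3 p.py 592.2,-14.5,36,165.7,6,-1
```

```text
t 32.08 pose [590.4 -14.   88. ] yaw 165.71 F [-0.7 -0.2 -0.3] gap 27.2
-0 0 0.009 -0 -0 0 -1; -0 0 0.009 -0 -0 0 -1; -0 0 0.008 -0 -0 0 -1; -0.001 0 0.009 -0 -0 0 -1; -0 0 0.008 -0 -0 0 -1; -0.0009 0 0.009 -0 -0.002 0 -1
```

>>> move_arm(plan="0 0 0.009 0 0 0 -1; 0 0 0.009 0 0 0 -1; 0 0 0.009 0 0 0 -1; -0.001 0 0.009 0 0 0 -1; 0 0 0.008 0 0 0 -1; 0 0 0.007 0 0 0 -1; 0 0 0 0 0 0 -1; 0 0 0 0 0 0 -1")

```text
time_s: 33.08
ee_pos: [0.5923, -0.0151, 0.0384]
eef_rot: [[-0.969, 0.247, -0.001], [0.247, 0.969, -0.0], [0.001, -0.001, -1.0]]
force: [1.1, -0.2, 0.6]
finger_gap: 0.0272
gripper_force: 49.6
```

>>> move_arm(plan="0 0.001 0.002 0 0 0 -1; 0 0 0.001 0 0 0 -1; 0 0 0.001 0 0 0 -1; 0 0 0.001 0 0 0 -1; 0 0 0.001 0 0 0 -1; 0 0 0 0 0 0 -1")

```text
time_s: 33.83
ee_pos: [0.5924, -0.0142, 0.0324]
eef_rot: [[-0.969, 0.247, -0.001], [0.247, 0.969, -0.001], [0.001, -0.001, -1.0]]
force: [-0.2, -0.7, 1.4]
finger_gap: 0.0273
gripper_force: 49.8
```

Light contact; release, rise and move clear.

>>> move_arm(plan="0 0 0 0 0 0 0.25; 0 0 0 0 0 0 0.25; 0 0 0 0 0 0 0.25; 0 0 0 0 0 0 0.25; 0 0 -0.03 0 0 0 0.25; 0 0 -0.04 0 0 0 0.25; 0 0 -0.05 0 0 0 0.25; 0.02 0.04 0 0 0 0 0.25; 0.02 0.04 0 0 0 0 0.25; 0.02 0.04 0 0 0 0 0.25")

```text
time_s: 35.08
ee_pos: [0.5638, 0.118, 0.1525]
eef_rot: [[-0.969, 0.248, -0.001], [0.248, 0.969, -0.001], [0.001, -0.001, -1.0]]
force: [-0.1, 0.1, 0.2]
finger_gap: 0.0532
gripper_force: 0.0
```

>>> move_arm(plan="0.02 0.04 0 0 0 0 0.25; 0.02 0.04 0 0 0 0 0.25; 0.02 0.04 0 0 0 0 0.25; 0 0 0 0 0 0 0.25; 0 0 0 0 0 0 0.25")

```text
time_s: 35.7
ee_pos: [0.5356, 0.2473, 0.1519]
eef_rot: [[-0.969, 0.247, -0.001], [0.247, 0.969, -0.002], [0.001, -0.002, -1.0]]
force: [-0.3, -0.5, -0.3]
finger_gap: 0.0532
gripper_force: 0.0
```

Run:
```python
from h import *
import m
cap('side');m.abaci('side')
c=cap('top');m.abaci('top')
cv2.imwrite('pics/t2.png',cv2.resize(c['pixels'][70:220,130:420,::-1],None,fx=2.5,fy=2.5))
```

```text
side [246. 121.] 985 ztop 102.6 (array([ 533.3, -250.1]), 97.8, 33.1, -9.6)
side [213. 150.] 357 ztop 74.4 (array([574.1, -89.8]), 67.9, 31.1, -13.6)
side [193. 169.] 237 ztop 60.2 (array([592.9, -13.2]), 49.5, 30.5, -15.3)
top [240.  80.] 130 ztop 50.7 (array([709.2,  50.5]), 56.8, 35.8, -83.7)
top [299. 123.] 151 ztop 75.6 (array([585.7, -94.3]), 47.1, 27.4, -14.6)
top [331. 139.] 481 ztop 89.9 (array([ 553.7, -172.9]), 82.0, 27.8, -13.7)
top [365. 147.] 632 ztop 103.8 (array([ 534.9, -250.3]), 97.7, 28.9, -9.3)
```

View pics/t2.png

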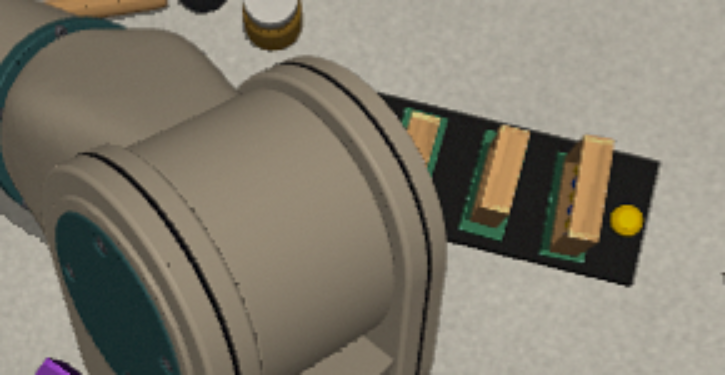

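The top crop shows abaci b, c and d upright and centred on their pads, at crop (425,140), (503,175) and (585,195). The side-view measurement puts abacus 3 within 2 mm of the centre of pad a.

```bash
python3 -c "
from h import *
print(close_job())"
```

```text
the job is handed in; nothing more can be done
None
```

All four abaci stand upright on their pads in size order, smallest next to the blue bead and largest next to the yellow, each within about 3 mm of its pad's centre in the camera measurements; the job is handed in.

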